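Close up the vial analyser and start its run

TASK

Get the bench analyser going, using only the fingertips: push its open drawer fully home and push its raised hinged cover over until it lies shut flat on the case (in either order); only then press the large round start button on its top panel fully down, and let go. Do not lift or take anything: the vials stay in their seats under the cover, and everything else on the bench stays where it stands.

Things in the scene. Friction and masses are not known exactly. Their poses are not given: they have to be found in the camera images.
- analyser: Cream bench analyser, a fixed box 220 (x, depth) x 400 (y, width) x 130 mm (z). Origin: centre of its underside. x points from its front (robot side) to its rear, y to its left, z up. On its flat top: the cover over a vial well (left), three 20 mm tall knobs (x 70, y -155, -100, -45), a 13 mm tall display (x 5, y -65), small flat keys (x -30, y -90 to -39) and the start button (right front).
- drawer (a joint): Slide of the grey drawer in the analyser's front, m: 0 = fully home, up to 0.065 = out towards the robot (analyser -x). Starts 0.03 to 0.055. It needs about 2 N to move and stays where it is left.
- drawer_front (a point): Centre of the grey drawer's flat outer front face, 140 mm wide and 44 mm high, 76 to 120 mm above the table (a 4 mm lip seen at its top middle cannot be felt). At home this face stands at analyser x = -122, 12 mm proud of the case's front; always at analyser y = -60. Axes as the analyser's.
- cover (a joint): Hinge of the grey cover plate, rad: 0 = shut flat on the case, 1.57 = upright. Starts 0.8 to 1.35. Hinged along analyser x at its left (+y) edge, free edge to the right (-y) when shut; push its outer (upper, left) face to the right and down. The stiff hinge needs up to 4 N near the free edge and stays where it is left.
- cover_hinge (a point): Middle of the cover's hinge axis, fixed on the analyser at (x -20, y 165, z 134 mm). The cover is a plate 140 mm along the hinge (70 either way), 125 mm from hinge to free edge, 8 mm thick, the axis at mid thickness in its edge, plus a 50 mm wide tab 9 mm further out. Axes as the analyser's.
- cover_edge (a point): Middle of the cover's free edge on its outer (upper) face, 125 mm from the hinge axis. z axis: outward normal of the outer face, y axis: from free edge to hinge.
- start (a joint): Travel of the start button, m: 0 = up, 0.008 = fully down (about 5 N, springs back up). It counts as pressed beyond 0.006.
- start_top (a point): Centre of the top of the start button: white, round, 32 mm across, in a grey housing, at analyser (x -45, y -155 mm). Presses straight down.
- vial0: Loose capped amber vial, 23 mm across, 46 mm tall, standing in one of four square seats in the well under the cover, its top 9 mm below the case's top. Origin: centre of its foot. To be left alone.
- vial1: Loose capped amber vial, 23 mm across, 46 mm tall, standing in one of four square seats in the well under the cover, its top 9 mm below the case's top. Origin: centre of its foot. To be left alone.
- vial2: Loose capped amber vial, 23 mm across, 46 mm tall, standing in one of four square seats in the well under the cover, its top 9 mm below the case's top. Origin: centre of its foot. To be left alone.
- dish: Small loose white bowl, 48 mm across, 28 mm tall, standing on the case's top between knobs and cover (analyser x 75, y 5). Origin: its underside's centre, on what it stands on. To be left alone.
- reagent: Amber jar, 44 mm across, 75 mm tall, on the table in front of the analyser, to the left of the drawer. Origin: its underside's centre, on what it stands on. To be left alone.
- wash: White wash bottle, 64 mm across, 160 mm tall, on the table to the left. Origin: its underside's centre, on what it stands on. To be left alone.
- beaker: Glass beaker, 68 mm across, 85 mm tall, on the table to the right. Origin: its underside's centre, on what it stands on. To be left alone.
- marker: Black marker pen lying on the table, 130 mm long, 13 mm thick, at the left front. Origin: its underside's centre, on what it stands on. To be left alone.
- forceps: Steel forceps lying on the table, 130 mm long, 8 mm high, at the left front. Origin: its underside's centre, on what it stands on. To be left alone.
- tipbox: White pipette-tip box, 120 x 85 x 60 mm, on the table to the right. Origin: its underside's centre, on what it stands on. To be left alone.

How it is judged (in metres and radians):
On the way, in this order (a step that is already met when the one before it is completed fails the run):
1. the drawer is fully home and the cover is shut (value of joint drawer below 0.004 m and value of joint cover below 0.05 rad), for 0.2 s.
2. then the start button is pressed fully down (all of step 1 and value of joint start above 0.006 m), for 0.05 s.
At the end, for the whole second after the job is handed in: The drawer is within 4 mm of fully home, the cover within 0.05 rad of shut, the button is back up, the vials stand in their seats (within 20 mm of where they started), and every bystander is within 25 mm of where it started (all of step 1 and value of joint start below 0.002 m and horizontal distance between each of vial0, vial1, vial2 and cover_hinge below 0.12 m and distance of each of vial0, vial1, vial2 from where it was at the start of the episode below 0.02 m and z of each of vial0, vial1, vial2 in the frame of analyser below 0.08 m and distance of each of dish, reagent, wash, beaker, marker, forceps, tipbox from where it was at the start of the episode below 0.025 m); the robot touches nothing.
It fails at once if the start button is pressed while the drawer or the cover is still open (value of joint start above 0.005 m and (value of joint drawer above 0.006 m or value of joint cover above 0.07 rad)).
It fails at once if a vial is lifted in or out of its seat (z of any of vial0, vial1, vial2 in the frame of analyser above 0.09 m).
It fails at once if another thing on the bench is lifted, carried, pushed or knocked over (distance of any of dish, reagent, wash, beaker, marker, forceps, tipbox from where it was at the start of the episode above 0.025 m or angle between any of dish, reagent, wash, beaker, marker, forceps, tipbox's own z axis and vertical above 0.5 rad).
It also fails if it takes over 48 s, if anything falls off the work surface, if the arm or the gripper's body presses on something with over 40 N, if the wrist force passes 120 N, or if a joint passes its speed limit or range.

ROBOT

A 6-joint arm with a two-finger parallel gripper is mounted at the origin on the work surface. World frame = base frame: x ahead of the robot, y to its left, z up, the work surface at z = 0. Lengths are in mm, angles in rad, forces in N, time in s.
With the tool pointing down it reaches from about 350 to 725 mm from the base axis. Payload 4.3 kg.
Tool frame: the origin (TCP) lies at the very end of the fingers, on their centre line; the grasp point (between the pads) lies 19 mm behind it; z points along the fingers, y is the line along which they close (so a half turn about z gives the same grasp; the last joint's range is limited). The gripper opens to 85 mm and grips with 20 to 120 N. Pads are 22 mm wide; open, the fingers measure 114 mm over their backs; the gripper's body (76 mm by 85 mm) begins 54 mm behind the grasp point. The pads swing forward as they close: fully open they stand 13 mm farther back than shut.
Start: joints at [1.165, 0.377, 0.081, 1.274, 0, 1.46], TCP at [167.623, 550.066, 200.429] pointing down, gripper open.
Joint ranges: [-2.72, 2.72], [-0.84, 1.66], [-1.02, 1.22], [-1.77, 2.12], [-1.37, 1.28], [-3.14, 3.14]. Speed limits (rad/s): [2.57, 2.57, 3.14, 3.14, 3.14, 3.14].

INTERFACE

Orientations are given as a unit quaternion [x, y, z, w].
In Python, from station import get_state, get_image, job_done, boxes_of, cut_out gives the robot as it stands.
- The arm moves only by the shell command python3 -m jog 'ROWS' [FORCE]. ROWS is JSON, a list of rows, each a list of 3 entries, a list of its own where there are three numbers: the shift along the tool's x, y, z normalised to -1 to 1, where 1 is 500 mm, then the turn, a rotation vector about the tool's x, y, z normalised to -1 to 1, where 1 is pi/4 rad, then the closure, from -1 (fully open) to 1 (shut). In form: [[[dx, dy, dz], [ax, ay, az], grip], ...]. A call has 1 to 8 rows; each row is the pose to reach, as a shift and turn from the pose commanded when the call began, along the tool's axes at that moment; what a row does not reach only later rows make up. A row lasts 1/8 s, in which the tool goes at most 62.5 mm and 10.7 degrees, less where a joint would pass 70% of its speed; a pose out of reach is approached as far as the arm can. A call with a number of a shift or a turn outside -1 to 1 is refused whole. A call with a gripper value outside its range is refused whole. The fingers move at their own pace and stop on an object; FORCE is the grip in N (left out, the last holds). Time passes only in rows, so rows that repeat a pose let the fingers close. It gives the time, the measured TCP pose, the force, the opening and the grip force at its end, in the units of the state.
- get_state(): the state, without advancing time (a new reading comes with each control period).
- get_image(name): name is "side" or "top"; returns a dict with "color" (420x560x3 uint8, red, green, blue), "fx", "fy", "cx", "cy" (pixels), "R" (3x3) and "t" (3): a world point X has camera coordinates R X + t. Camera axes: x right, y down, z forward; pixel columns grow to the right and rows downward; lengths in mm; the calibration is good to about 2 mm. A picture is of the moment at which its call begins. There is no depth.
- job_done(): hands the job in; it is judged then, once.
Trained networks look in the newest picture that a camera, given by its name, has taken for a name from the list of things; names that differ only in an ending like _2 or _b are one class to them, and where a whole thing is asked for, a point or a joint stands for the part that bears it (a point fixed in the world has none). Each returns a list of dicts, best first, with "conf" (0 to 1); they miss things now and then, are a little off and sometimes report something else, mostly with a low value. They report only what shows in the picture. A call takes as long as a camera call.
- boxes_of(target, camera): "bbox" ([left, top, width, height] in pixels, round what is visible of it).
- cut_out(target, camera): "pixels" (420x560 bool, what is visible of it) and "bbox" ([left, top, width, height] in pixels, round what is visible of it).
The state is a dict: "t": time; "joint_positions": joint angles; "dq": joint speeds; "tau": joint torques, N m; "tool_pos": TCP position; "ee_rot": TCP orientation; "ft_force": force on the tool from outside, world axes, zero at the start; "wrist_torque": the same for the moment, N m; "width": finger opening in mm; "gripper_force": force on a finger pad.
Only numpy, scipy, OpenCV 4.12 (cv2) and the standard library are available. Lean on these libraries where they do the work, as an engineer would, in place of code of your own. Each camera call takes 0.05 s, during which the arm holds its last target. There are 200 camera calls.

## Working session

There is one attempt and no reset: what is moved stays moved. The work goes in short steps, Python scripts to look and compute and a shell command to move; the robot and the scene stay as the last step left them, time stands still between calls to the robot, and variables do not carry over. Pictures are saved under pics/ and viewed, at most 10 in all, crops included, and the job is handed in when it is done.

```bash
mkdir -p pics; ls
python3 - <<'E'
from station import *
import cv2,json
s=get_state(); print(s['t'],s['tool_pos'],s['ee_rot'],s['width'])
for n in ('side','top'):
    im=get_image(n); cv2.imwrite(f'pics/{n}0.png',im['color'][:,:,::-1])
    print(n,im['fx'],im['fy'],im['cx'],im['cy'],im['R'],im['t'])
    for t in ('analyser','drawer_front','cover_edge','start_top','reagent','wash','dish'):
        print(t,[(b['bbox'],round(b['conf'],2)) for b in boxes_of(t,n)[:2]])
E
```

```text
pics
0.0 [167.31491724 549.36309352 199.44041514] [ 1.47347301e-01  9.89084272e-01 -1.00642440e-03 -2.50595960e-04] 85.28019057199435
side 459.0444064371686 459.0444064371686 271.1828535160435 212.8316641722945 [[ 9.88304538e-01 -1.52492360e-01  4.70546116e-04]
 [-9.06788880e-02 -5.90166065e-01 -8.02172896e-01]
 [ 1.22602938e-01  7.92748444e-01 -5.97091637e-01]] [-509.33811411  147.64563197 1538.79878868]
analyser [([255.2, 168.9, 103.0, 121.0], 0.65), ([257.8, 223.3, 24.2, 37.0], 0.18)]
drawer_front [([257.1, 223.1, 21.9, 36.6], 0.86)]
cover_edge [([275.6, 169.6, 43.2, 22.3], 0.84)]
start_top [([276.9, 139.2, 15.0, 34.9], 0.57)]
reagent [([247.4, 210.3, 15.8, 22.0], 0.59)]
wash [([273.9, 139.3, 19.7, 34.2], 0.95)]
dish [([323.3, 198.4, 15.4, 15.0], 0.59)]
top 496.2289173854215 496.2289173854215 277.7523328459994 208.18665615303104 [[ 0.01653795 -0.99977118 -0.01356744]
 [-0.98593415 -0.01404898 -0.16654274]
 [ 0.16631403  0.01613088 -0.98594089]] [ -23.20078919  520.91001436 1310.9175473 ]
analyser [([207.5, 122.0, 161.5, 108.1], 0.9)]
drawer_front [([282.9, 206.2, 57.6, 24.2], 0.69)]
cover_edge []
start_top [([150.0, 287.1, 45.1, 19.6], 0.21)]
reagent [([234.5, 221.9, 15.9, 14.7], 0.8), ([151.5, 286.9, 44.5, 18.2], 0.29)]
wash [([92.2, 149.1, 39.4, 30.8], 0.96), ([254.5, 159.6, 10.0, 9.9], 0.74)]
dish [([278.2, 120.3, 19.0, 20.0], 0.63), ([206.9, 120.4, 162.5, 110.8], 0.51)]
```

Run:
```python
import cv2
a=cv2.imread('pics/top0.png')[90:330,60:400]; cv2.imwrite('pics/topc.png',cv2.resize(a,(800,565),interpolation=cv2.INTER_CUBIC))
a=cv2.imread('pics/side0.png')[120:320,200:460]; cv2.imwrite('pics/sidec.png',cv2.resize(a,(780,600),interpolation=cv2.INTER_CUBIC))
```

```text
(no output)
```

View pics/topc.png

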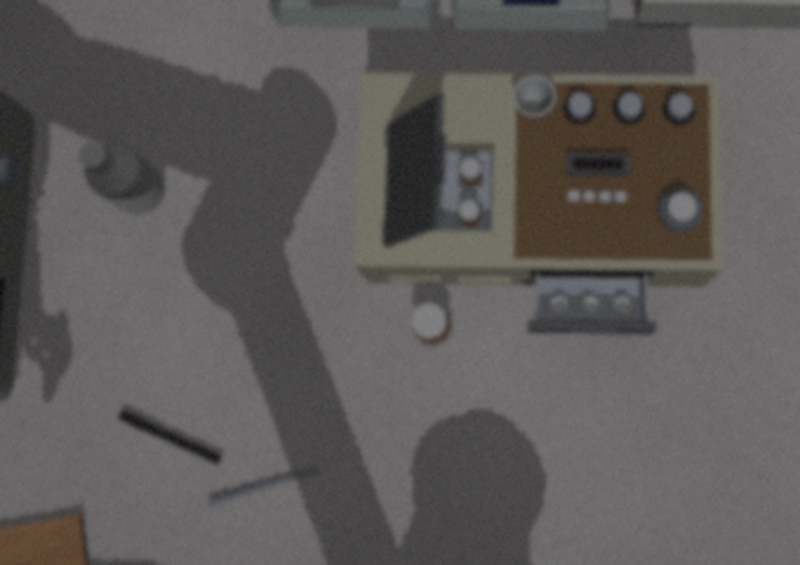

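View pics/sidec.png

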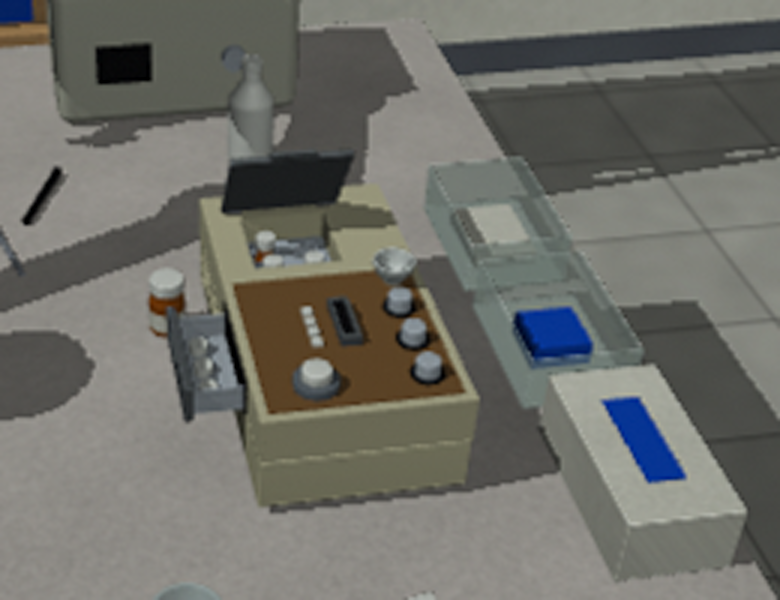

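Top view shows the analyser at crop (360–718, 75–262), the button at (682,205), the drawer front at (530–655, ~325) and the cover raised with its free edge at u≈440. The side view shows the cover tilted at crop (222–353, 155–212). Next I fit the pose and the joints.

```bash
cat > fit.py <<'E'
import numpy as np, pickle
from station import *
from scipy.optimize import least_squares
cams={n:get_image(n) for n in('top','side')}
def proj(c,X):
    p=np.asarray(c['R'])@X+np.asarray(c['t']); return np.array([c['fx']*p[0]/p[2]+c['cx'],c['fy']*p[1]/p[2]+c['cy']])
def T(u,v): return np.array([60+u/2.353,90+v/2.354])
def S(u,v): return np.array([200+u/3,120+v/3])
tc,sc=cams['top'],cams['side']
P=[('top',(110,200,130),T(362,75)),('top',(110,-200,130),T(718,77)),('top',(-110,-200,130),T(716,262)),('top',(-110,200,130),T(357,262)),
('top',(70,-45,150),T(580,103)),('top',(70,-100,150),T(630,103)),('top',(70,-155,150),T(680,104)),('top',(5,-65,143),T(597,162)),
('side',(70,-45,150),S(400,295)),('side',(70,-100,150),S(413,326)),('side',(70,-155,150),S(428,360)),('side',(5,-65,143),S(344,318)),
('side',(-110,-200,130),S(262,415)),('side',(110,-200,130),S(476,400)),('side',(110,200,130),S(380,187)),('side',(-110,200,130),S(202,198))]
def rot(a): return np.array([[np.cos(a),-np.sin(a),0],[np.sin(a),np.cos(a),0],[0,0,1]])
def W(q,p): return rot(q[2])@np.array(p,float)+[q[0],q[1],0]
def cov(th,x,r,n=0): # r from hinge, n along outward normal (mid axis=0)
    return np.array([x,165-r*np.cos(th)+n*np.sin(th),134+r*np.sin(th)+n*np.cos(th)])
C=[('top',-1,T(388,243)),]
def res(q):
    return np.concatenate([proj(cams[n],W(q,p))-z for n,p,z in P])
r=least_squares(res,[550,0,0],loss='soft_l1',x_scale=[10,10,.05]); q=r.x
print('analyser',q); print(np.round(res(q).reshape(-1,2),1).tolist())
# button height
z=least_squares(lambda h:np.concatenate([proj(tc,W(q,(-45,-155,h[0])))-T(682,205),proj(sc,W(q,(-45,-155,h[0])))-S(317,370)]),[145]); print('btn z',z.x,z.fun)
# cover: free edge corners
CP=[('top',50,125,T(440,97)),('top',-90,125,T(440,230)),('side',50,125,S(353,155)),('side',-90,125,S(233,160))]
f=lambda t:np.concatenate([proj(cams[n],W(q,cov(t[0],x,r_)))-z for n,x,r_,z in CP])
for g in(.8,1.3):
    c=least_squares(f,[g],loss='soft_l1'); print('cover',c.x,np.round(f(c.x),1))
D=[('top',10,T(530,322)),('top',-130,T(655,322)),('side',10,S(170,312)),('side',-130,S(186,415))]
g=lambda d:np.concatenate([proj(cams[n],W(q,(-122-d[0],y,120 if s!=186 else 76)))-z for n,y,z in D for s in[0 if z is not D[3][2] else 186]])
d=least_squares(g,[40],loss='soft_l1'); print('drawer',d.x,np.round(g(d.x),1))
th=c.x[0]
for nm,p in dict(button=(-45,-155,z.x[0]),drawer=(-122-d.x[0],-60,98),hinge=(-20,165,134),edge=cov(th,-20,125,4),dish=(75,5,130)).items(): print(nm,np.round(W(q,p),1))
for nm,cam,h in(('reagent','top',75),('wash','top',160)):
    b=boxes_of(nm,cam)[0]['bbox']; uv=np.array([b[0]+b[2]/2,b[1]+b[3]/2])
    s=least_squares(lambda x:proj(tc,np.array([x[0],x[1],h*.7]))-uv,[500,0]); print(nm,s.x)
E
python3 fit.py
```

```text
analyser [ 6.31109019e+02 -4.28313127e+01 -3.62490968e-03]
[[-0.3, -2.5], [0.4, -1.2], [2.1, 2.8], [-1.8, 0.1], [0.2, -0.9], [0.3, -0.5], [0.4, -0.6], [0.3, -0.6], [-0.5, -0.6], [-0.3, -0.3], [-0.4, -0.3], [-0.4, -0.8], [-1.7, 2.5], [0.2, -0.0], [-0.7, -1.4], [-1.0, -0.1]]
btn z [150.68177057] [-0.19222807  0.01357885 -0.97062508 -0.09908659]
cover [1.00916543] [ 1.3 -3.  -0.5 -2.4  0.5 -0.8 -1.2  0.9]
cover [1.00916542] [ 1.3 -3.  -0.5 -2.4  0.5 -0.8 -1.2  0.9]
drawer [47.58460246] [-1.6 -0.5  0.1  0.5 -0.3 -2.4  0.3  2.1]
button [ 585.5 -197.7  150.7]
drawer [ 461.3 -102.2   98. ]
hinge [611.7 122.2 134. ]
edge [611.5  59.1 241.9]
dish [706.1 -38.1 130. ]
reagent [463.62904757  79.33132972]
wash [620.1978168  418.71398123]
```

```bash
cat > h.py <<'E'
import sys, numpy as np
from station import get_state
from scipy.spatial.transform import Rotation as Ro
# usage: h.py x y z  -> shift and turn in row units for a TCP at xyz, tool down with tool y = world y
s=get_state(); R=Ro.from_quat(s['ee_rot']); G=Ro.from_matrix([[-1,0,0],[0,1,0],[0,0,-1]])
print('t',round(s['t'],2),np.round(s['tool_pos'],1),'F',np.round(s['ft_force'],1))
print('turn',np.round((R.inv()*G).as_rotvec()/(np.pi/4),3))
a=np.array(sys.argv[1:],float).reshape(-1,3)
for p in a: print(p,np.round(R.inv().apply(p-s['tool_pos'])/500,3))
E
python3 h.py 605 113 250
```

```text
t 1.0 [167.6 550.1 200.4] F [ 0.6 -0.5  0. ]
turn [ 0.     0.    -0.377]
[605. 113. 250.] [-1.092 -0.581 -0.099]
```

```bash
python3 -m jog '[[[-0.8,-0.42,-0.1],[0,0,-0.377],1],[[-0.8,-0.42,-0.1],[0,0,-0.377],1],[[-0.8,-0.42,-0.1],[0,0,-0.377],1],[[-0.8,-0.42,-0.1],[0,0,-0.377],1],[[-0.8,-0.42,-0.1],[0,0,-0.377],1],[[-0.8,-0.42,-0.1],[0,0,-0.377],1],[[-0.8,-0.42,-0.1],[0,0,-0.377],1],[[-0.8,-0.42,-0.1],[0,0,-0.377],1]]'; python3 h.py 605 113 250
```

```text
t: 2.0
tool_pos: [491.4, 230.1, 250.7]
ee_rot: [0.002, 1.0, 0.0, 0.001]
ft_force: [-0.6, -0.2, 0.2]
width: -0.3
gripper_force: 0.0
t 2.0 [491.4 230.1 250.7] F [-0.6 -0.2  0.2]
turn [ 0.     0.001 -0.005]
[605. 113. 250.] [-0.228 -0.233  0.002]
```

```bash
python3 -m jog '[[[-0.228,-0.232,0],[0,0,0],1],[[-0.228,-0.232,0],[0,0,0],1],[[-0.228,-0.232,0],[0,0,0],1],[[-0.228,-0.232,0],[0,0,0],1]]'
python3 - <<'E'
from station import *
import cv2
for n in('side',):
    a=get_image(n)['color'][100:300,180:440,::-1]; cv2.imwrite('pics/s1.png',cv2.resize(a,(780,600),interpolation=cv2.INTER_CUBIC))
E
```

```text
t: 2.5
tool_pos: [604.2, 115.1, 249.4]
ee_rot: [0.001, 1.0, 0.0, -0.0]
ft_force: [-0.4, 0.3, 0.3]
width: -0.0
gripper_force: 0.0
```

View pics/s1.png

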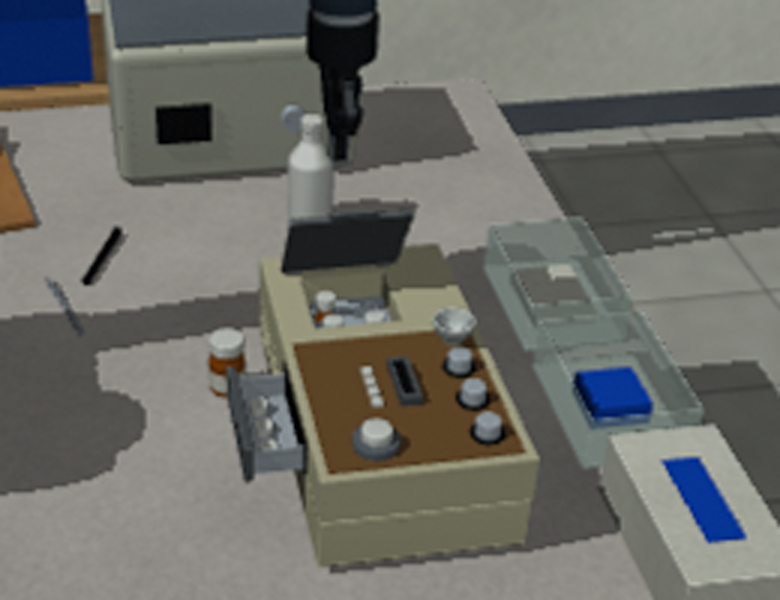

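The cover is still raised at crop (285–412, 205–270). The fingertip shows at crop (342,158), which is higher than I computed, so I zoom in.

Run:
```python
from station import *
import cv2,numpy as np
P=np.array([604.2,115.1,249.4]);out=[]
for n in('side','top'):
    c=get_image(n); p=np.array(c['R'])@P+c['t']; u=c['fx']*p[0]/p[2]+c['cx'];v=c['fy']*p[1]/p[2]+c['cy'];print(n,u,v)
    i,j=int(v)-30,int(u)-33
    a=cv2.resize(np.ascontiguousarray(c['color'][i:i+60,j:j+66,::-1]),(396,360),interpolation=cv2.INTER_NEAREST)
    cv2.drawMarker(a,(int((u-j)*6),int((v-i)*6)),(0,0,255),0,10); out.append(np.clip(a.astype(int)*2,0,255))
cv2.imwrite('pics/z1.png',np.hstack(out).astype(np.uint8))
```

```text
side 291.951038925518 161.13843180582998
top 221.78328329124204 158.05049869007098
```

View pics/z1.png

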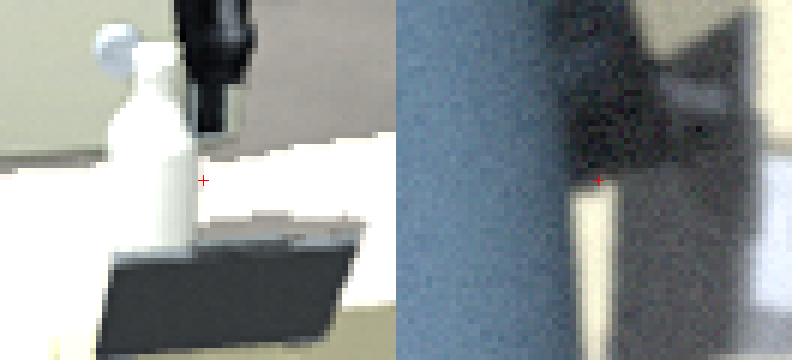

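Run:
```python
from station import *
import cv2,numpy as np
c=get_image('side')['color']; print(c[148:170:1,284:302,1])
s=get_state();print(s['tool_pos'],s['joint_positions'],s['width'],s['t'])
t=get_image('top')['color']; print(t[140:180:2,206:246:2,1])
```

```text
[[164 149 134 106  66  48  48   8  11  10  29  71  95  85  81  85  84  82]
 [185 169 149 120  74  48  50   7  11  11  31  74  94  83  79  83  84  83]
 [189 175 157 129  79  46  50   8  12  10  30  72  91  84  76  83  82  82]
 [188 177 161 137  99  44  47   6   9   6  29  71  91  82  77  83  81  81]
 [190 178 163 144 121  79  58  14  16  21  40  72  91  84  79  82  82  81]
 [190 180 165 150 133 100  78  67  71  73  77  84  78  75  81  81  81  81]
 [190 182 169 156 138 118  97  76  75  73  72  71  69  73  81  80  82  81]
 [188 179 163 148 131 117  95  68  63  63  70  76  76  78  81  80  80  80]
 [169 158 143 128 116 108  91  72  73  74  77  80  79  77  77  76  76  75]
 [139 131 120 116 109 104  97 110 115  75  76  76  75  93 125 123 121 124]
 [129 123 116 113 110 103  99 121 140 128 127 127 125 131 142 139 141 142]
 [130 124 119 114 111 103  99 120 145 144 146 146 144 142 140 140 142 141]
 [130 123 118 114 109 103  98 118 144 142 142 142 141 140 139 138 140 141]
 [129 123 119 114 109 103  98 118 144 141 141 140 139 139 138 139 140 141]
 [129 122 117 113 109 102  96 117 143 141 141 140 
[... 1708 characters left out ...]
  40  38
   40  39]
 [ 55  52  52  49  43  61 115 127 123  75  39  44  40  41  41  45  43  41
   34  41]
 [ 57  56  55  50  41  52 109 125 122  78  38  40  42  45  44  43  43  44
   42  43]
 [ 59  54  55  47  44  50 108 125 120  70  38  43  39  42  39  41  45  41
   36  46]
 [ 60  57  50  47  46  46 105 125 119  67  41  41  45  36  44  42  41  33
   47  52]
 [ 58  58  53  46  46  44 100 126 120  69  43  42  40  41  41  37  42  39
   44  50]
 [ 59  60  58  50  47  44  96 123 116  72  37  43  43  43  43  47  43  41
   44  54]
 [ 58  54  55  51  45  48  90 125 116  65  40  42  35  40  42  44  39  43
   44  54]
 [ 58  55  54  49  45  46  87 121 116  60  43  43  43  43  43  40  42  41
   42  54]]
```

```bash
python3 -m jog '[[[0,-0.006,0.076],[0,0,0],1],[[0,-0.006,0.076],[0,0,0],1],[[0,-0.03,0.076],[0,0,0],1],[[0,-0.042,0.076],[0,0,0],1],[[0,-0.05,0.076],[0,0,0],1],[[0,-0.05,0.076],[0,0,0],1]]'; python3 h.py
```

```text
t: 3.5
tool_pos: [603.5, 91.2, 213.1]
ee_rot: [0.0, 1.0, 0.0, 0.001]
ft_force: [-0.3, -0.1, 0.3]
width: 0.0
gripper_force: 0.0
t 3.5 [603.5  91.2 213.1] F [-0.3 -0.1  0.3]
turn [ 0.     0.001 -0.001]
```

```bash
python3 -m jog '[[[0,-0.01,0],[0,0,0],1],[[0,-0.02,0],[0,0,0],1],[[0,-0.03,0],[0,0,0],1],[[0,-0.03,0],[0,0,0],1]]'
```

```text
t: 4.0
tool_pos: [603.1, 76.2, 212.4]
ee_rot: [0.0, 1.0, 0.0, -0.0]
ft_force: [0.4, 0.2, 0.3]
width: 0.3
gripper_force: 0.0
```

Run:
```python
from station import *
import cv2
a=get_image('side')['color'][130:200,250:341,::-1]; a=cv2.convertScaleAbs(a,alpha=1.6)
cv2.imwrite('pics/s2.png',cv2.resize(a,(780,600),interpolation=cv2.INTER_NEAREST))
```

```text
(no output)
```

View pics/s2.png

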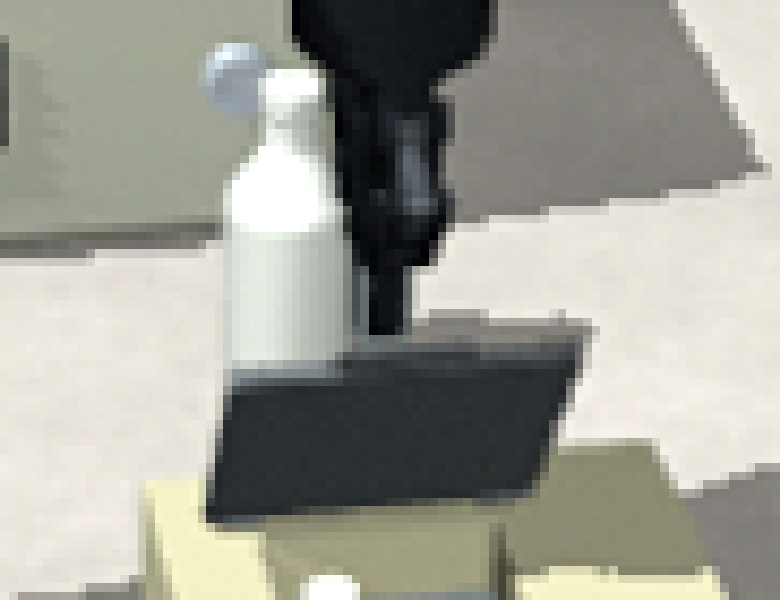

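The finger (crop 385,335) reaches down behind the cover's top edge (crop row ~345), and the cover hasn't moved. I continue gently to the right.

```bash
python3 -m jog '[[[0,-0.01,0],[0,0,0],1],[[0,-0.02,0],[0,0,0],1],[[0,-0.02,0],[0,0,0],1]]'
```

```text
t: 4.42
tool_pos: [603.1, 66.2, 212.4]
ee_rot: [0.0, 1.0, 0.0, 0.0]
ft_force: [-0.3, -0.1, 0.7]
width: -0.3
gripper_force: 0.0
```

```bash
python3 -m jog '[[[0,-0.01,0],[0,0,0],1],[[0,-0.02,0],[0,0,0],1],[[0,-0.02,0],[0,0,0],1]]'
python3 - <<'E'
from station import *
b=boxes_of('cover','side')
get_image('side');b=boxes_of('cover','side');print(b[:2])
E
```

```text
t: 4.8
tool_pos: [603.1, 56.0, 212.4]
ee_rot: [0.0, 1.0, -0.0, 0.0]
ft_force: [-0.2, -0.8, -0.5]
width: 0.0
gripper_force: 0.1
[{'bbox': [274.3, 171.8, 44.9, 19.8], 'conf': 0.7}]
```

Run:
```python
from station import *
import cv2,numpy as np
o=[]
for n,r,c in(('side',130,250),('top',100,190)):
    a=get_image(n)['color'][r:r+80,c:c+80,::-1]; a=cv2.convertScaleAbs(a,alpha=1.8); o.append(cv2.resize(a,(400,400),interpolation=cv2.INTER_NEAREST))
cv2.imwrite('pics/s3.png',np.hstack(o))
```

```text
(no output)
```

View pics/s3.png

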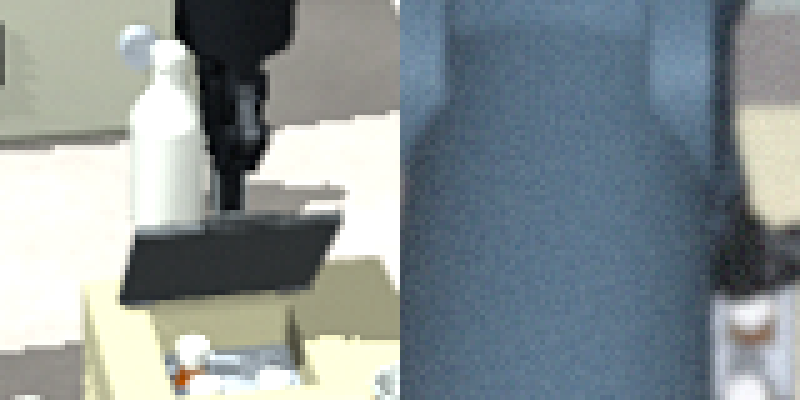

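The side crop shows the cover edge moved down only slightly, from (135,228) to (343,212). The tip seems to ride near the edge, higher than I assumed. I back off, go lower and feel for contact.

```bash
python3 -m jog '[[[0,0.11,0],[0,0,0],1],[[0,0.11,0],[0,0,0],1],[[0,0.11,0.054],[0,0,0],1],[[0,0.09,0.054],[0,0,0],1],[[0,0.07,0.054],[0,0,0],1],[[0,0.06,0.054],[0,0,0],1],[[0,0.06,0.054],[0,0,0],1]]'
```

```text
t: 5.92
tool_pos: [603.7, 85.8, 186.3]
ee_rot: [0.001, 1.0, 0.0, 0.001]
ft_force: [0.6, 0.6, 0.4]
width: 0.2
gripper_force: 0.0
```

```bash
python3 -m jog '[[[0,-0.01,0],[0,0,0],1],[[0,-0.02,0],[0,0,0],1],[[0,-0.02,0],[0,0,0],1]]'
```

```text
t: 6.3
tool_pos: [603.1, 76.4, 185.4]
ee_rot: [-0.0, 1.0, 0.0, -0.0]
ft_force: [0.8, 0.1, 0.4]
width: 0.0
gripper_force: 0.0
```

```bash
python3 -m jog '[[[0,-0.01,0],[0,0,0],1],[[0,-0.02,0],[0,0,0],1],[[0,-0.02,0],[0,0,0],1]]'
```

```text
t: 6.68
tool_pos: [603.1, 66.1, 185.4]
ee_rot: [0.0, 1.0, -0.0, -0.0]
ft_force: [-0.4, 0.9, 0.2]
width: -0.1
gripper_force: 0.2
```

```bash
python3 -m jog '[[[0,-0.01,0],[0,0,0],1],[[0,-0.02,0],[0,0,0],1],[[0,-0.02,0],[0,0,0],1]]'
python3 - <<'E'
from station import *
get_image('side');b=boxes_of('cover','side');print(b[:2])
E
```

```text
t: 7.05
tool_pos: [603.1, 55.8, 185.4]
ee_rot: [0.0, 1.0, -0.0, 0.0]
ft_force: [0.9, -0.4, 0.0]
width: -0.4
gripper_force: 0.1
[{'bbox': [276.8, 179.6, 39.8, 10.8], 'conf': 0.95}]
```

```bash
python3 -m jog '[[[0,-0.014,0.02],[0,0,0],1],[[0,-0.026,0.04],[0,0,0],1],[[0,-0.036,0.06],[0,0,0],1],[[0,-0.044,0.08],[0,0,0],1],[[0,-0.044,0.08],[0,0,0],1]]';  python3 - <<'E'
from station import *
get_image('side');b=boxes_of('cover','side');print(b[:2])
E
```

```text
t: 7.78
tool_pos: [601.9, 34.3, 143.8]
ee_rot: [0.0, 1.0, 0.0, -0.002]
ft_force: [0.4, 0.7, 0.1]
width: -0.2
gripper_force: 0.0
[{'bbox': [276.4, 185.8, 45.2, 14.6], 'conf': 0.69}]
```

```bash
python3 -m jog '[[[0,-0.006,0.01],[0,0,0],1],[[0,-0.01,0.02],[0,0,0],1],[[0,-0.01,0.02],[0,0,0],1]]'
```

```text
t: 8.25
tool_pos: [602.8, 29.4, 134.9]
ee_rot: [-0.0, 1.0, -0.0, -0.0]
ft_force: [-0.1, -0.5, 0.0]
width: -0.4
gripper_force: 0.0
```

```bash
python3 -m jog '[[[0,0,0.01],[0,0,0],1],[[0,0,0.016],[0,0,0],1],[[0,0,0.016],[0,0,0],1]]';  python3 - <<'E'
from station import *
import cv2
a=get_image('side')['color'][130:220,250:370,::-1];b=boxes_of('cover','side');print(b[:2])
a=cv2.convertScaleAbs(a,alpha=1.5);cv2.imwrite('pics/s4.png',cv2.resize(a,(800,600),interpolation=cv2.INTER_NEAREST))
E
```

```text
t: 8.62
tool_pos: [602.8, 29.7, 127.0]
ee_rot: [-0.0, 1.0, 0.0, -0.0]
ft_force: [0.4, -0.0, -0.4]
width: 0.0
gripper_force: 0.0
[{'bbox': [278.5, 187.6, 39.7, 15.5], 'conf': 0.56}, {'bbox': [258.0, 221.6, 22.5, 38.2], 'conf': 0.46}]
```

View pics/s4.png

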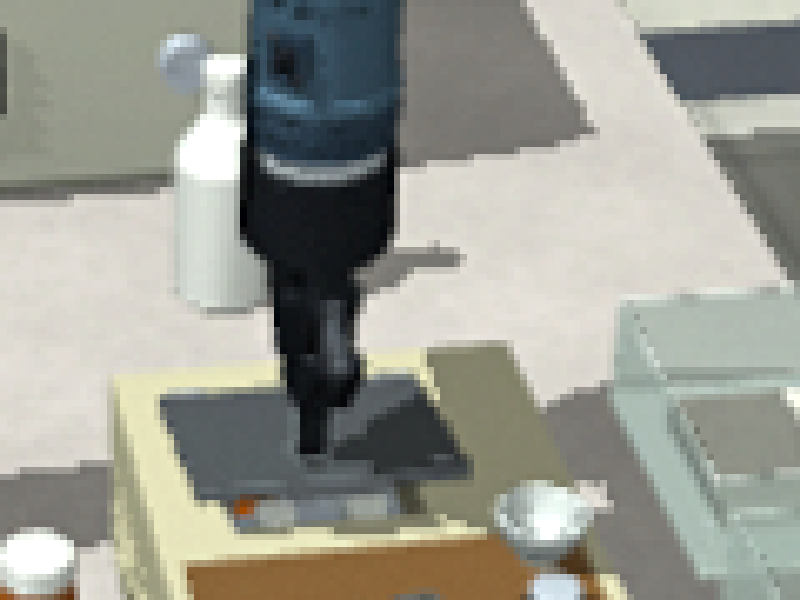

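The cover is down to a small angle, with its free edge at crop (200,498)–(470,470) and the tip on it at (312,455). I keep pressing down until the force rises.

```bash
python3 -m jog '[[[0,0,0.008],[0,0,0],1],[[0,0,0.016],[0,0,0],1],[[0,0,0.016],[0,0,0],1]]'
```

```text
t: 9.1
tool_pos: [602.8, 29.8, 118.9]
ee_rot: [-0.0, 1.0, 0.0, -0.0]
ft_force: [-0.8, 0.4, -0.4]
width: -0.3
gripper_force: 0.0
```

```bash
python3 -m jog '[[[0,0,0.006],[0,0,0],1],[[0,0,0.01],[0,0,0],1],[[0,0,0.01],[0,0,0],1]]'
```

```text
t: 9.48
tool_pos: [603.0, 29.8, 114.1]
ee_rot: [-0.0, 1.0, 0.0, -0.0]
ft_force: [0.5, -0.4, 0.4]
width: -0.1
gripper_force: 0.0
```

```bash
python3 -m jog '[[[0,0,0.006],[0,0,0],1],[[0,0,0.006],[0,0,0],1]]'; python3 -m jog '[[[0,0,0.006],[0,0,0],1]]';  python3 - <<'E'
from station import *
import cv2
a=get_image('side')['color'][130:220,250:370,::-1];b=boxes_of('cover','side');print(b[:2])
a=cv2.convertScaleAbs(a,alpha=1.5);cv2.imwrite('pics/s5.png',cv2.resize(a,(800,600),interpolation=cv2.INTER_NEAREST))
E
```

```text
t: 9.72
tool_pos: [603.0, 29.8, 111.1]
ee_rot: [-0.0, 1.0, 0.0, -0.0]
ft_force: [0.8, -0.5, -0.2]
width: 0.4
gripper_force: 0.0
t: 9.85
tool_pos: [603.2, 29.6, 108.5]
ee_rot: [-0.0, 1.0, 0.0, 0.0]
ft_force: [-0.7, -0.5, 0.6]
width: -0.1
gripper_force: 0.6
[{'bbox': [275.7, 186.9, 44.4, 25.6], 'conf': 0.67}]
```

View pics/s5.png

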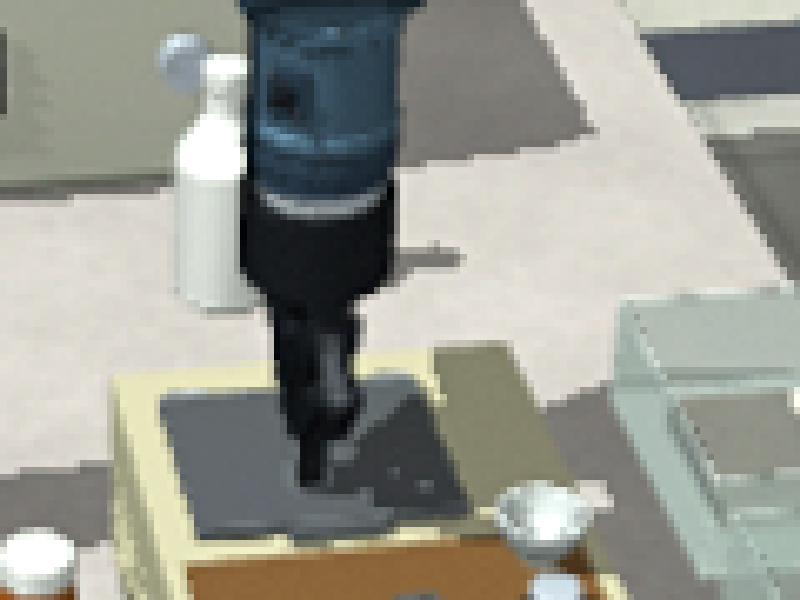

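The cover now lies (almost) flat: its free edge is at crop (200,538)–(470,515), and the tip is on it at (312,485). The tip is ≈30 mm above the reported TCP. I press on in 2 mm steps until the force shows.

```bash
for i in 1; do python3 -m jog '[[[0,0,0.004],[0,0,0],1],[[0,0,0.004],[0,0,0],1]]'; done
```

```text
t: 10.2
tool_pos: [603.1, 29.7, 107.1]
ee_rot: [-0.0, 1.0, 0.0, 0.0]
ft_force: [-2.0, -0.1, 4.2]
width: -0.0
gripper_force: 2.4
```

```bash
python3 -m jog '[[[0,0,0.004],[0,0,0],1],[[0,0,0.004],[0,0,0],1]]'
```

```text
t: 10.45
tool_pos: [603.2, 29.7, 107.0]
ee_rot: [-0.0, 1.0, -0.0, 0.001]
ft_force: [-6.1, 0.5, 15.3]
width: -0.1
gripper_force: 7.4
```

Firm contact at 15 N means the cover is shut. I lift off and check whether there is an x/y offset too, using the tip's pixel (296.8, 202.7) at z=138.

```bash
python3 -m jog '[[[0,0,-0.1],[0,0,0],1],[[0,0,-0.2],[0,0,0],1],[[0,0,-0.2],[0,0,0],1]]'
python3 - <<'E'
from station import *
import numpy as np
c=get_image('side');R,t=np.array(c['R']),np.array(c['t'])
for u,v,z in((296.8,202.7,138),(291.7,152.5,281)):
    d=R.T@np.array([(u-c['cx'])/c['fx'],(v-c['cy'])/c['fy'],1]);o=-R.T@t;print(o+d*(z-o[2])/d[2])
for n in('side','top'):
    get_image(n)
    for q in('cover','drawer_front','start_top'):print(n,q,[(x['bbox'],round(x['conf'],2)) for x in boxes_of(q,n)[:2]])
E
python3 h.py 425 -102 200
```

```text
t: 10.82
tool_pos: [606.2, 29.6, 209.3]
ee_rot: [-0.0, 1.0, -0.0, 0.005]
ft_force: [0.4, -0.3, -0.2]
width: -0.1
gripper_force: 0.0
[607.18843727  27.37035517 138.        ]
[603.06060781 118.23350499 281.        ]
side cover [([274.1, 186.6, 47.7, 27.0], 0.56)]
side drawer_front [([257.6, 222.5, 25.8, 37.9], 0.81), ([301.8, 241.7, 7.3, 5.4], 0.28)]
side start_top [([303.1, 243.0, 9.7, 5.0], 0.58)]
top cover [([269.6, 161.2, 6.8, 35.7], 0.82)]
top drawer_front [([282.7, 208.5, 55.8, 24.1], 0.75)]
top start_top [([345.5, 171.9, 11.0, 12.6], 0.52)]
t 11.28 [602.4  29.7 203.3] F [-0.6  0.1 -0.3]
turn [ 0.    -0.003  0.   ]
[ 425. -102.  200.] [ 0.355 -0.263  0.007]
```

XY agrees, so only z is biased: true tip z = reported + 31 mm. Next is the drawer, with the tip at z≈104 (reported 73).

```bash
python3 -m jog '[[[0.364,-0.263,0],[0,0,0],1],[[0.364,-0.263,0],[0,0,0],1],[[0.364,-0.263,0],[0,0,0],1],[[0.364,-0.263,0],[0,0,0],1],[[0.364,-0.263,0],[0,0,0],1]]'; python3 h.py 425 -102 73
```

```text
t: 11.9
tool_pos: [419.1, -102.7, 204.3]
ee_rot: [0.002, 1.0, 0.0, -0.0]
ft_force: [0.7, -0.0, -0.8]
width: -0.3
gripper_force: 0.0
t 11.9 [ 419.1 -102.7  204.3] F [ 0.7 -0.  -0.8]
turn [ 0.    -0.001 -0.004]
[ 425. -102.   73.] [-0.012  0.001  0.263]
```

```bash
python3 -m jog '[[[0,0,0.12],[0,0,0],1],[[0,0,0.24],[0,0,0],1],[[0,0,0.262],[0,0,0],1],[[-0.02,0,0.262],[0,0,0],1],[[-0.04,0,0.262],[0,0,0],1],[[-0.04,0,0.262],[0,0,0],1]]'; python3 h.py 485 -102 73
python3 - <<'E'
from station import *
get_image('side');print(boxes_of('drawer_front','side')[:1])
E
```

```text
t: 12.65
tool_pos: [444.4, -102.8, 75.4]
ee_rot: [-0.0, 1.0, -0.001, 0.002]
ft_force: [1.3, -0.6, 0.5]
width: 0.1
gripper_force: 0.0
t 12.65 [ 444.4 -102.8   75.4] F [ 1.3 -0.6  0.5]
turn [-0.002  0.006  0.001]
[ 485. -102.   73.] [-0.081  0.001  0.005]
[{'bbox': [260.4, 224.2, 21.2, 37.0], 'conf': 0.76}]
```

```bash
python3 -m jog '[[[-0.016,0,0],[0,0,0],1],[[-0.032,0,0],[0,0,0],1],[[-0.048,0,0],[0,0,0],1],[[-0.064,0,0],[0,0,0],1],[[-0.08,0,0],[0,0,0],1],[[-0.08,0,0],[0,0,0],1]]'
python3 - <<'E'
from station import *
get_image('side');print(boxes_of('drawer_front','side')[:1]);get_image('top');print(boxes_of('drawer_front','top')[:1])
E
```

```text
t: 13.5
tool_pos: [482.5, -102.1, 73.4]
ee_rot: [-0.0, 1.0, -0.0, 0.001]
ft_force: [0.6, 0.7, 0.5]
width: 0.4
gripper_force: 0.0
[{'bbox': [271.2, 227.1, 12.5, 33.3], 'conf': 0.81}]
[{'bbox': [233.8, 219.8, 17.0, 17.5], 'conf': 0.51}]
```

```bash
python3 -m jog '[[[-0.01,0,0],[0,0,0],1],[[-0.02,0,0],[0,0,0],1],[[-0.02,0,0],[0,0,0],1]]'
```

```text
t: 14.08
tool_pos: [491.7, -101.9, 73.3]
ee_rot: [-0.0, 1.0, 0.0, 0.0]
ft_force: [0.2, -0.3, 0.2]
width: 0.4
gripper_force: 0.1
```

```bash
python3 -m jog '[[[-0.006,0,0],[0,0,0],1],[[-0.012,0,0],[0,0,0],1],[[-0.012,0,0],[0,0,0],1]]'
```

```text
t: 14.45
tool_pos: [497.5, -101.8, 73.3]
ee_rot: [-0.0, 1.0, 0.0, 0.0]
ft_force: [-0.9, 0.5, 0.0]
width: -0.2
gripper_force: 0.4
```

```bash
python3 -m jog '[[[-0.006,0,0],[0,0,0],1],[[-0.006,0,0],[0,0,0],1]]'
```

```text
t: 14.7
tool_pos: [498.6, -101.9, 73.2]
ee_rot: [-0.0, 1.0, -0.0, -0.001]
ft_force: [-5.6, 0.1, 4.4]
width: 0.0
gripper_force: 2.7
```

```bash
python3 -m jog '[[[-0.006,0,0],[0,0,0],1],[[-0.006,0,0],[0,0,0],1]]'
```

```text
t: 14.95
tool_pos: [498.5, -101.8, 73.0]
ee_rot: [0.0, 1.0, -0.0, -0.004]
ft_force: [-13.0, -0.6, 10.9]
width: 0.3
gripper_force: 6.5
```

The drawer is home: it hit the stop at 498.6, against an expected 499. I back off, rise, and go above the button.

```bash
python3 -m jog '[[[0.1,0,0],[0,0,0],1],[[0.1,0,-0.02],[0,0,0],1],[[0.1,0,-0.14],[0,0,0],1],[[0.1,0,-0.26],[0,0,0],1],[[0.1,0,-0.26],[0,0,0],1]]'; python3 h.py 585.5 -197.7 200
python3 - <<'E'
from station import *
for n in('side','top'):
    get_image(n)
    for q in('drawer_front','start_top','cover','analyser'):print(n,q,[(x['bbox'],round(x['conf'],2)) for x in boxes_of(q,n)[:1]])
E
```

```text
t: 15.58
tool_pos: [458.4, -103.6, 209.5]
ee_rot: [-0.0, 1.0, -0.002, 0.006]
ft_force: [0.4, -0.3, -0.5]
width: 0.0
gripper_force: 0.0
t 15.57 [ 458.4 -103.6  209.5] F [ 0.4 -0.3 -0.5]
turn [-0.005  0.016  0.   ]
[ 585.5 -197.7  200. ] [-0.254 -0.188  0.023]
side drawer_front [([272.4, 219.3, 9.1, 40.0], 0.5)]
side start_top []
side cover [([278.0, 185.5, 41.7, 25.2], 0.61)]
side analyser [([266.3, 178.7, 93.4, 111.6], 0.93)]
top drawer_front []
top start_top []
top cover [([224.2, 141.7, 52.9, 53.4], 0.71)]
top analyser [([206.5, 120.7, 159.7, 90.5], 0.62)]
```

```bash
python3 -m jog '[[[-0.254,-0.188,0],[0,0,0],1],[[-0.254,-0.188,0],[0,0,0],1],[[-0.254,-0.188,0],[0,0,0],1],[[-0.254,-0.188,0],[0,0,0],1]]'; python3 h.py 585.5 -197.7 126
python3 - <<'E'
from station import *
import cv2
a=get_image('side')['color'][150:270,230:390,::-1]
cv2.imwrite('pics/s6.png',cv2.resize(a,(800,600),interpolation=cv2.INTER_CUBIC))
E
```

```text
t: 16.58
tool_pos: [581.3, -197.3, 201.7]
ee_rot: [0.0, 1.0, 0.0, -0.0]
ft_force: [-0.8, 0.8, -0.2]
width: 0.2
gripper_force: 0.0
t 16.57 [ 581.3 -197.3  201.7] F [-0.8  0.8 -0.2]
turn [ 0.001 -0.001 -0.001]
[ 585.5 -197.7  126. ] [-0.008 -0.001  0.151]
```

View pics/s6.png

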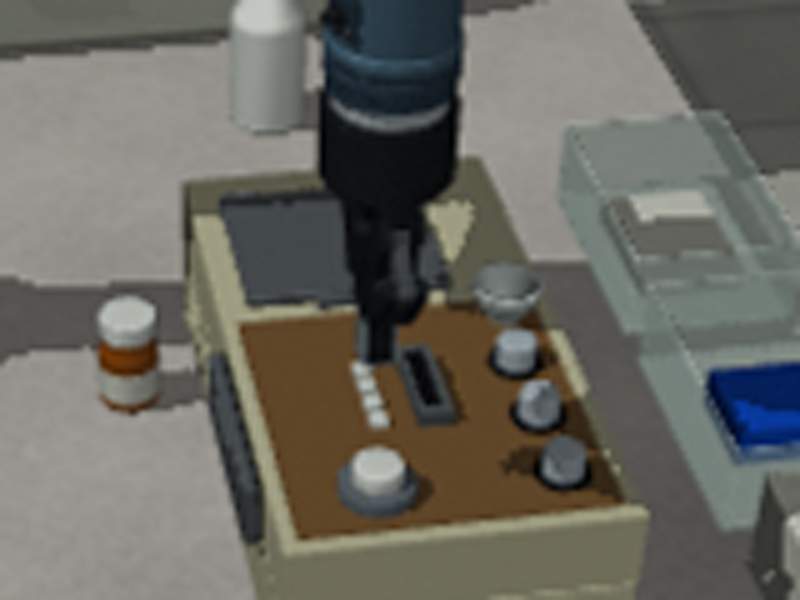

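The drawer is home at crop (235,450), the cover is flat at (220–440, 195–300), and the tip at (375,360) is straight above the button at (378,470). Now I press.

```bash
python3 -m jog '[[[-0.008,0,0.08],[0,0,0],1],[[-0.008,0,0.14],[0,0,0],1],[[-0.008,0,0.154],[0,0,0],1],[[-0.008,0,0.162],[0,0,0],1],[[-0.008,0,0.166],[0,0,0],1],[[-0.008,0,0.166],[0,0,0],1]]'
```

```text
t: 17.38
tool_pos: [584.7, -195.9, 121.6]
ee_rot: [-0.0, 1.0, -0.0, 0.001]
ft_force: [-1.2, 1.6, 2.1]
width: 0.2
gripper_force: 1.0
```

Light contact at 121.6. I go 6 mm further, then to the stop.

```bash
python3 -m jog '[[[0,0,0.006],[0,0,0],1],[[0,0,0.012],[0,0,0],1],[[0,0,0.012],[0,0,0],1]]'
```

```text
t: 17.75
tool_pos: [584.9, -196.1, 115.2]
ee_rot: [-0.0, 1.0, -0.0, 0.001]
ft_force: [0.1, 1.0, 5.9]
width: 0.1
gripper_force: 3.1
```

```bash
python3 -m jog '[[[0,0,0.004],[0,0,0],1],[[0,0,0.006],[0,0,0],1],[[0,0,0.006],[0,0,0],1]]'
```

```text
t: 18.12
tool_pos: [585.0, -196.2, 114.9]
ee_rot: [-0.0, 1.0, -0.001, 0.002]
ft_force: [-6.9, 2.8, 19.8]
width: -0.0
gripper_force: 9.8
```

Hard stop at 20 N, so the button is fully down. I release and retreat.

```bash
python3 -m jog '[[[0,0,-0.08],[0,0,0],1],[[0,0,-0.2],[0,0,0],1],[[0,0,-0.24],[0,0,0],1],[[0,0,-0.24],[0,0,0],1]]'
python3 - <<'E'
from station import *
import cv2
a=get_image('side')['color'][150:270,230:390,::-1]
cv2.imwrite('pics/s7.png',cv2.resize(a,(800,600),interpolation=cv2.INTER_CUBIC))
E
```

```text
t: 18.62
tool_pos: [585.7, -196.7, 233.0]
ee_rot: [-0.0, 1.0, -0.001, 0.002]
ft_force: [0.4, -0.8, 0.4]
width: -0.1
gripper_force: 0.0
```

View pics/s7.png

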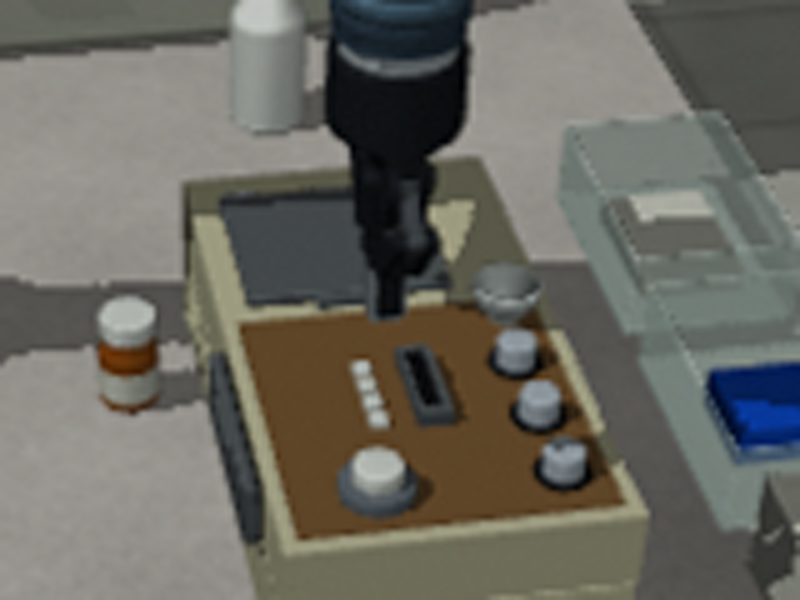

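The button is back up at (378,470), the cover is flat, the drawer is home, and the jar, dish and bottle are unmoved. I hand in.

```bash
python3 -c "
from station import *
print(job_done())"
```

```text
the job is handed in; nothing more can be done
None
```

I pushed the drawer home, shut the cover flat, then pressed the start button to its stop and let it spring back up. The job is handed in; the hand-in call returned no verdict.

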